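Put the kettle on: centre it on the hotplate, then set the heat to four

ROBOT

A 6-joint arm with a two-finger parallel gripper is mounted at the origin on a cart in front of the work surface, level with it; the furniture and walls round the work are solid. World frame = base frame: x ahead of the robot, y to its left, z up, the work surface at z = 0. Lengths are in m, angles in rad, forces in N, time in s.
With the tool pointing down it reaches from about 0.3 to 0.775 m from the base axis. Payload 14.6 kg.
Tool frame: the origin (TCP) lies midway between the tips of the shut fingers; the grasp point (between the pads) lies 19 mm behind it (ctrl.tcp_to_grasp is the z of the grasp point in the tool frame, in m); z points along the fingers, y is the line along which they close (so a half turn about z gives the same grasp; the last joint's range is limited). The gripper opens to 94 mm and grips with 3 to 60 N. Pads are 16 mm wide; open, the fingers measure 119 mm over their backs; the gripper's body (75 mm by 177 mm) begins 78 mm behind the grasp point.
Start: joints at [-1.414, 0.3, 1.521, -0, 1.321, -0.067], TCP at [0.122, -0.536, 0.205] pointing down, gripper open.
Joint ranges: [-3.03, 3.03], [-0.79, 2.21], [0.23, 2.52], [-1.04, 4.18], [0, 3.07], [-2.55, 2.55]. Speed limits (rad/s): [2.22, 2.22, 2.57, 3.14, 3.14, 3.14].

INTERFACE

Orientations are given as [roll, pitch, yaw] about the fixed x, y, z axes, in that order (R = Rz(yaw) Ry(pitch) Rx(roll)).
In Python, from station import monitor, camera, ctrl gives the robot as it stands.
- The arm moves only by the tool apply_moves, never from a script. Its argument "plan" is one flat list of numbers, 4 for each row, row after row: the shift along the tool's x, y, z in mm, then the turn about the tool's z in rad. In form: [dx, dy, dz, spin, dx, dy, dz, spin, ...]. A call has 1 to 20 rows; each row shifts and turns the commanded pose from where the row before left it, along the tool's axes as they then stand; what a row does not reach is not made up. A row lasts 1/10 s, in which the tool goes at most 50 mm and 8.59 degrees, less where a joint would pass 70% of its speed; a pose out of reach is approached as far as the arm can. A call is refused whole if a number of a shift passes 50 or a number of a turn 0.15, either way. A call with a gripper value outside its range is refused whole. "hand" is the gripper command: -1 is shut, 1 is fully open, values between are in proportion, set as the call begins (left out, the last holds). The fingers move at their own pace and stop on an object; "squeeze" is the grip in N (left out, the last holds). Time passes only in rows, so rows that do not move let the fingers close. It gives the time, the measured TCP pose, the force, the opening and the grip force at its end, in the units of the state.
- monitor.get_obs(): the state, without advancing time (a new reading comes with each control period).
- camera(name): name is "scene" or "top" or "wrist"; returns a dict with "image" (420x560x3 uint8, red, green, blue), "range_z" (420x560 float32, m along the optical axis (not along the pixel's ray), 0 where there is no reading), "mtx" (3x3 intrinsics, pixels), "distortion" ([k1, k2, p1, p2, k3] as OpenCV has them; the pictures are not rectified), "rvec" (rotation vector, rad) and "tvec" (3), from world to camera coordinates, as OpenCV has them. Camera axes: x right, y down, z forward; pixel columns grow to the right and rows downward; lengths in m; the calibration is good to about 2 mm. A picture is of the moment at which its call begins.
- ctrl.hand_in(): hands the job in; it is judged then, once.
The state is a dict: "time_s": time; "qpos": joint angles; "joint_vel": joint speeds; "tau": joint torques, N m; "ee_pos": TCP position; "eef_rot": TCP orientation; "force": force on the tool from outside, world axes, zero at the start; "moment": the same for the moment, N m; "grip_width": finger opening in m; "grip_force": force on a finger pad.
Only numpy, scipy, OpenCV 4.12 (cv2) and the standard library are available. Lean on these libraries where they do the work, as an engineer would, in place of code of your own. Each camera call takes 0.05 s, during which the arm holds its last target. There are 200 camera calls.

TASK

Put the kettle on: carry it level and set it down gently in the middle of the hotplate's round iron plate (within a centimetre), with the spout pointing away from the control panel so that the steam stays clear of it. Only when the kettle stands there, turn the heat selector up to its fourth setting (the fourth bar clockwise from the little off ring, one click to each bar) and leave it in that click. Do not shift the other things on the worktop.

Things in the scene. Friction and masses are not known exactly. Their poses are not given: they have to be found in the camera images.
- kettle: closed stovetop kettle, dark teal enamel, steel lid, black handle; 0.44 to 0.66 kg, loose. Body 162 mm across (underside 146 mm across), 108 mm high, lid knob up to 135 mm. Origin: centre of the underside; z up; x points along the handle bar to the spout, so the spout lies on +x. Starts on the worktop on the robot's right.
- kettle_handle (a point): middle of the handle bar, on the axis 172 mm above its underside. The bar runs along the kettle's x: 110 mm long, 20 mm wide (y), 18 mm high, rounded. Open below it down to the lid knob, 28 mm under the bar's underside; steel uprights at both ends, so keep within 35 mm of the middle. Grip firmly from above across the 20 mm; swung fast, the kettle tips in the grip.
- kettle_spout (a point): mouth of the spout: 107 mm ahead (+x) of the kettle's axis and 107 mm above its underside.
- hotplate: white portable electric hotplate, 210 mm deep (x), 370 mm wide (y), fixed; housing top 50 mm above the worktop. Origin: centre of its underside; x points away from the user, y to the user's left. The round iron plate is on its left (+y) half, the black control panel with the selector on its right (-y) end. Turned a little about the vertical from start to start.
- plate_top (a point): centre of the round dark iron plate, on its top face, 61 mm above the worktop; 80 mm to the left (+y) of the hotplate's origin; axes as the hotplate's. The plate is 156 mm across and stands 11 mm above the housing.
- selector (a joint): heat selector, a spring-detented switch turning about the vertical. Value in rad: 0 = off (pointer to the hotplate's +y, at the small white ring), growing clockwise seen from above, 0.524 a click: setting n rests at 0.524 n (n = 0 to 6, end stops just beyond). Six white bars of growing thickness mark 1 to 6. About 0.1 N m a click; let go, it snaps into the nearest click. Starts at off, 1 or 2.
- selector_grip (a point): on the selector's axis, 82 mm above the worktop; 12 mm to the user (-x) and 125 mm right (-y) of the hotplate's origin. Grip here: black grip bar 48 mm long, 15 mm wide, top 12 mm above this point, on a round skirt 52 mm across whose top is 24 mm below it (keep fingertips off the skirt). Turns with the selector; its y axis points along the bar to the white pointer line.
- mug: white spotted mug, 82 mm wide, 91 mm high; leave alone.
- tea_box: dark blue tea box, 71 x 130 x 78 mm, at the far left beside the mug; leave alone.
- spoon: teaspoon, 130 mm long; leave alone.
- garlic: garlic bulb, 55 mm; leave alone.

How it is judged:
By the outcome, as a careful person would: the job done as asked, in the order asked, and still so for the second after the job is handed in, with the robot touching nothing.
It also fails if it takes over 64 s, if anything falls off the work surface, if the arm or the gripper's body presses on something with over 40 N, if the wrist force passes 120 N, or if a joint passes its speed limit or range.

## Working session

There is one attempt and no reset: what is moved stays moved. The work goes in short steps, Python scripts to look and compute and a tool call to move; the robot and the scene stay as the last step left them, time stands still between calls to the robot, and variables do not carry over. Pictures are saved under pics/ and viewed, at most 10 in all, crops included, and the job is handed in when it is done.

Besides the shell and the picture viewer there is one more tool, called after ">>>" as name(argument=value, ...) on one line, values as JSON. apply_moves: Moves the arm, as the interface text tells. Its arguments: {"type":"object","properties":{"plan":{"type":"array","items":{"type":"number"}},"hand":{"type":"number"},"squeeze":{"type":"number"}},"required":["plan"]}

```bash
ls; mkdir -p pics; cat > h.py <<'E'
import numpy as np, cv2
from station import monitor, camera, ctrl
def cloud(c):
    h,w=c["range_z"].shape
    u,v=np.meshgrid(np.arange(w),np.arange(h))
    p=cv2.undistortPoints(np.stack([u,v],-1).reshape(-1,1,2).astype(np.float64),c["mtx"],c["distortion"]).reshape(h,w,2)
    z=c["range_z"][...,None]
    P=np.concatenate([p*z,z],-1)
    R=cv2.Rodrigues(np.array(c["rvec"]))[0]
    W=(P-np.array(c["tvec"]).reshape(3))@R
    W[c["range_z"]<=0]=np.nan
    return W
def save(c,n): cv2.imwrite(f"pics/{n}.png",c["image"][...,::-1])
E
python3 - <<'E'
from h import *
o=monitor.get_obs();print(o)
for n in("top","scene"):
    c=camera(n);save(c,n);np.savez(n,**{k:np.array(v) for k,v in c.items()})
    R=cv2.Rodrigues(np.array(c["rvec"]))[0];print(n,-R.T@np.array(c["tvec"]).reshape(3))
a=cv2.imread("pics/top.png");b=cv2.imread("pics/scene.png")
E
```

```text
pics
{'time_s': 0.0, 'qpos': array([-1.41359657e+00,  3.00475395e-01,  1.52160709e+00,  3.02960274e-06,
        1.32068003e+00, -6.65894037e-02]), 'joint_vel': array([-0.00033808, -0.00055386,  0.00147735, -0.00154829, -0.00098078,
        0.00079009]), 'tau': array([-6.63522642e-04, -5.31802976e+01, -3.52734804e+01,  7.07993726e-02,
        2.44285958e-02, -4.75404659e-05]), 'ee_pos': array([ 0.12202067, -0.53601811,  0.20487297]), 'eef_rot': array([-3.14042558e+00, -8.07708982e-05,  2.23788364e-01]), 'force': array([ 0.67270789,  0.27408834, -0.04461362]), 'moment': array([-0.01102974, -0.01817456, -0.06839984]), 'grip_force': 0.0, 'grip_width': 0.0941514405144908}
top [-0.0182579   0.19081651  1.49908043]
scene [-0.04504728  1.07658713  0.79594711]
```

View pics/top.png

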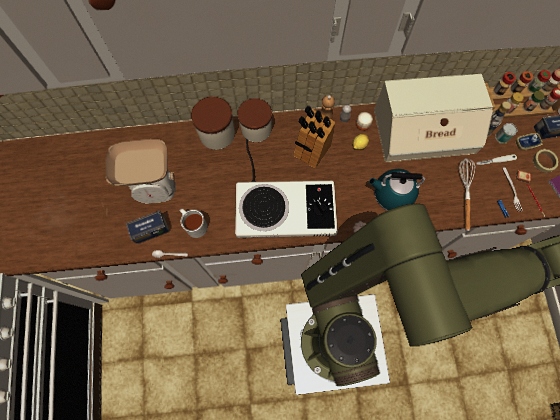

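View pics/scene.png

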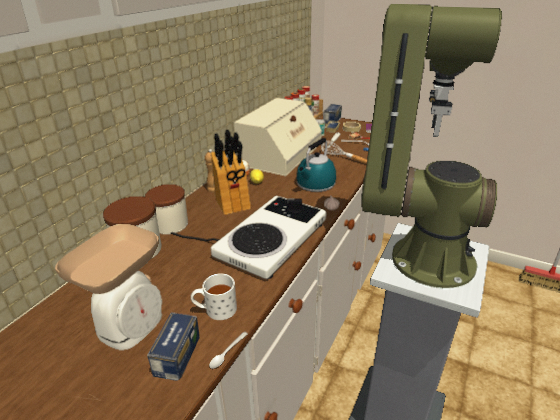

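The top view shows the hotplate around (285,208) with the plate at (264,207) and the selector near (319,206). The kettle is at (397,188), its handle bar running from (372,175) to (422,180). In the scene view the garlic lies near (332,203), between the hotplate and the kettle.

```bash
cat > m.py <<'E'
from h import *
W={};I={}
for n in("top","scene"):
    c=dict(np.load(n+".npz"));W[n]=cloud(c);I[n]=c["image"]
for n in W:
    P=W[n];hsv=cv2.cvtColor(I[n],cv2.COLOR_RGB2HSV)
    H,S,V=[hsv[...,i].astype(int) for i in range(3)]
    # hotplate white housing
    m=(S<60)&(V>140)&(abs(P[...,2]-.05)<.008)&(P[...,0]>.2)&(P[...,0]<.7)
    k,l,s,_=cv2.connectedComponentsWithStats(m.astype(np.uint8))
    for i in np.argsort(-s[1:,4])[:1]+1: 
        q=P[l==i][:,:2]
        r=cv2.minAreaRect((q*1000).astype(np.float32));print(n,"housing",r,s[i])
    hc=np.array(r[0])/1000
    m=(abs(P[...,2]-.061)<.006)&(V<110)&(np.hypot(P[...,0]-hc[0],P[...,1]-hc[1])<.2)
    k,l,s,_=cv2.connectedComponentsWithStats(m.astype(np.uint8));i=np.argmax(s[1:,4])+1
    q=P[l==i];print(n,"plate",cv2.minEnclosingCircle((q[:,:2]*1000).astype(np.float32)),q.mean(0),len(q))
    # kettle
    m=(H>80)&(H<105)&(S>90)&(P[...,1]<-.1)&(P[...,1]>-.55)&(P[...,0]<.65)&(P[...,2]>.01)&(P[...,2]<.15)
    q=P[m];print(n,"teal",len(q),q.min(0),q.max(0))
    r=q[(q[:,2]<.1)]
    A=np.c_[2*r[:,:2],np.ones(len(r))]
    z=r[(r[:,2]>.04)&(r[:,2]<.07)]
    if len(z)>10:
        A=np.c_[2*z[:,:2],np.ones(len(z))];s_=np.linalg.lstsq(A,(z[:,:2]**2).sum(1),rcond=None)[0]
        print("fit",s_[:2],np.sqrt(s_[2]+s_[:2]@s_[:2]))
    kc=q.mean(0)
    m=(V<70)&(P[...,2]>.15)&(P[...,2]<.195)&(np.hypot(P[...,0]-kc[0],P[...,1]-kc[1])<.12)
    q=P[m];print(n,"bar",len(q))
    if len(q)>5:
        r=cv2.minAreaRect((q[:,:2]*1000).astype(np.float32));print(r,q.mean(0));d=np.linalg.svd(q[:,:2]-q[:,:2].mean(0))[2][0];print("dir",d,np.arctan2(d[1],d[0]))
    # things near the kettle
    m=(P[...,2]>.015)&(P[...,2]<.07)&(P[...,0]>.25)&(P[...,0]<.65)&(P[...,1]<0)&(P[...,1]>-.3)&~((H>80)&(H<105))&(S<90)&(V>60)
    k,l,s,_=cv2.connectedComponentsWithStats(m.astype(np.uint8))
    for i in range(1,k):
        if s[i,4]>25: print(n,"blob",s[i],P[l==i].mean(0),P[l==i].min(0),P[l==i].max(0))
t=np.vstack([cv2.resize(I["top"][150:250,220:440],(800,364),interpolation=cv2.INTER_CUBIC)])
s=cv2.resize(I["scene"][110:235,200:400],(384,236),interpolation=cv2.INTER_CUBIC)
o=np.zeros((600,800,3),np.uint8);o[:364]=t;o[364:600,:384]=s
k=cv2.resize(I["scene"][185:235,260:330],(400,236),interpolation=cv2.INTER_CUBIC);o[364:,400:]=k
cv2.imwrite("pics/z1.png",o[...,::-1])
E
python3 m.py
```

```text
top housing ((490.43426513671875, 120.40631103515625), (366.8023986816406, 210.14785766601562), 84.77565002441406) [ 235  181  102   55 2652]
top plate ((498.0365295410156, 199.5661163330078), 78.69979095458984) [0.49733655 0.19974939 0.06040529] 1261
top teal 833 [ 0.44278043 -0.3737469   0.01417071] [ 0.5803131  -0.18899048  0.1183055 ]
fit [ 0.51594658 -0.30139394] 0.07356392783311685
top bar 179
((516.0911254882812, -302.353515625), (123.0776596069336, 20.794923782348633), 81.46439361572266) [ 0.51565984 -0.30057811  0.17835378]
dir [0.16934972 0.98555602] 1.400626507087423
top blob [315 181  23  55 297] [ 0.46289642 -0.04045397  0.04740423] [ 0.3721244  -0.07058405  0.02520988] [ 5.83695850e-01 -4.35049883e-04  6.08557926e-02]
top blob [353 221  13  11  77] [ 0.39468505 -0.13638542  0.03632953] [ 0.3757932  -0.16315967  0.02010714] [ 0.41420755 -0.11816166  0.05271094]
scene housing ((490.6292419433594, 124.68190002441406), (369.9141540527344, 208.35858154296875), 84.81439971923828) [ 211  196  115   76 2318]
scene plate ((498.900146484375, 204.6044921875), 79.0460205078125) [0.49454733 0.20982977 0.06196176] 1196
scene teal 868 [ 0.43631593 -0.32919629  0.01330416] [ 0.57895581 -0.1852619   0.12044507]
fit [ 0.51855654 -0.29932908] 0.07583199448279758
scene bar 71
((511.4710388183594, -303.1964416503906), (116.69788360595703, 12.61050033569336), 80.02165985107422) [ 0.51222123 -0.29701027  0.17778642]
dir [0.16313832 0.98660321] 1.406925570857931
scene blob [267 196  20   8  57] [ 0.56380426 -0.0364443   0.05221583] [ 0.52787145 -0.06603984  0.04756825] [ 0.58126719 -0.00095771  0.05654351]
scene blob [324 196  15  13 139] [ 0.38499604 -0.13036923  0.03339979] [ 0.36333404 -0.15496107  0.01557474] [ 0.41442165 -0.11408312  0.05497534]
scene blob [302 203  24  22 127] [ 0.39145972 -0.02927286  0.04429396] [ 0.37258394 -0.05868413  0.01580905] [ 0.46600417 -0.00066104  0.05559494]
```

View pics/z1.png

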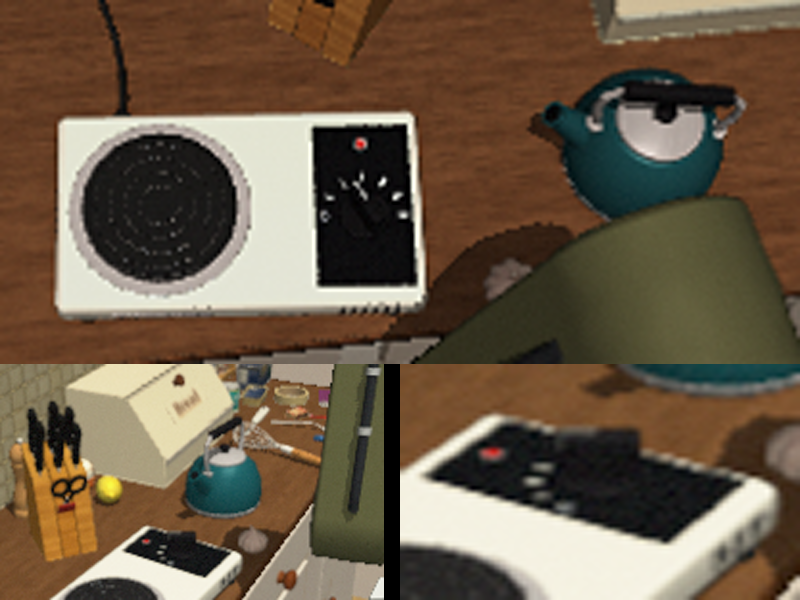

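The crop shows the kettle's spout at (552,112), pointing left (+y). That matches what the goal needs, so only about 4° of turn is required. The selector pointer is at about (352,190), up-left, so setting 1 or 2. The garlic is at (507,275), clear of the route.

```bash
cat >> h.py <<'E'
def go(x,y,z,yaw=None):
    "remaining tool-frame shift (mm) and spin (rad); shift before spin"
    o=monitor.get_obs();R=cv2.Rodrigues(np.zeros(3))[0]
    from scipy.spatial.transform import Rotation as Ro
    r=Ro.from_euler("xyz",o["eef_rot"])
    d=r.inv().apply(np.array([x,y,z])-o["ee_pos"])*1000
    s=None if yaw is None else -(yaw-o["eef_rot"][2])
    print("shift",d.round(1),"spin",s,"t",o["time_s"],"pos",o["ee_pos"].round(4),"rpy",o["eef_rot"].round(3),"F",o["force"].round(1))
E
python3 - <<'E'
from h import *
go(.516,-.300,.26,1.404)
for n in("top","scene"):
    W=cloud(dict(np.load(n+".npz")))
    for y in np.arange(-.5,.35,.1):
        for z0 in(.1,.2,.3):
            m=(W[...,1]>y)&(W[...,1]<y+.1)&(W[...,2]>z0)&(W[...,2]<z0+.1)&(W[...,0]>.56)&(W[...,0]<1)
            if m.sum()>4: print(n,y.round(2),z0,W[m][:,0].min().round(3))
E
```

```text
shift [ 436.5 -142.8  -54.9] spin -1.1802071183431537 t 0.1 pos [ 0.122  -0.536   0.2049] rpy [-3.141 -0.     0.224] F [ 1.4  1.3 -0.5]
top -0.5 0.1 0.658
top -0.5 0.2 0.704
top -0.4 0.1 0.563
top -0.4 0.2 0.728
top -0.3 0.1 0.56
top -0.3 0.2 0.731
top -0.2 0.1 0.852
top -0.2 0.2 0.928
top -0.1 0.1 0.673
top -0.1 0.2 0.669
top -0.0 0.1 0.647
top -0.0 0.2 0.68
top 0.1 0.1 0.79
top 0.1 0.2 0.927
top 0.2 0.1 0.788
top 0.2 0.2 0.927
top 0.3 0.1 0.772
top 0.3 0.2 0.927
scene -0.5 0.1 0.66
scene -0.5 0.2 0.704
scene -0.5 0.3 0.923
scene -0.4 0.1 0.566
scene -0.4 0.2 0.73
scene -0.4 0.3 0.925
scene -0.3 0.1 0.561
scene -0.3 0.2 0.735
scene -0.3 0.3 0.925
scene -0.2 0.1 0.925
scene -0.2 0.2 0.925
scene -0.2 0.3 0.925
scene -0.1 0.1 0.675
scene -0.1 0.2 0.671
scene -0.1 0.3 0.927
scene -0.0 0.1 0.646
scene -0.0 0.2 0.678
scene -0.0 0.3 0.927
scene 0.1 0.1 0.787
scene 0.1 0.2 0.927
scene 0.1 0.3 0.925
scene 0.2 0.1 0.787
scene 0.2 0.2 0.926
scene 0.2 0.3 0.926
scene 0.3 0.1 0.769
scene 0.3 0.2 0.927
scene 0.3 0.3 0.927
```

>>> apply_moves(plan=[15,-5,-10,0,30,-10,-10,0,32,-10,-10,0,33,-11,-5,0,33,-11,-5,0,33,-11,-5,0,33,-11,-5,0,33,-11,-5,0,33,-11,0,0,33,-11,0,0,33,-11,0,0,33,-11,0,0,32,-10,0,0,20,-6,0,0,10,-3,0,0], hand=1)

```text
time_s: 1.6
ee_pos: [0.5169, -0.298, 0.2608]
eef_rot: [-3.141, -0.0, 0.226]
force: [0.2, -0.6, 0.1]
grip_width: 0.0941
grip_force: 0.0
```

>>> apply_moves(plan=[0,0,0,-0.08,0,0,0,-0.13,0,0,0,-0.13,0,0,0,-0.13,0,0,0,-0.13,0,0,0,-0.13,0,0,0,-0.13,0,0,0,-0.13,0,0,0,-0.1,0,0,0,-0.09,0,0,0,0,0,0,0,0])

```text
time_s: 2.8
ee_pos: [0.5153, -0.3, 0.2608]
eef_rot: [3.141, 0.0, 1.401]
force: [0.1, -0.4, -0.0]
grip_width: 0.0939
grip_force: 0.0
```

```bash
cat > k.py <<'E'
from h import *
c=camera("wrist");save(c,"w1");np.savez("wrist",**{k:np.array(v) for k,v in c.items()})
P=cloud(c);hsv=cv2.cvtColor(c["image"],cv2.COLOR_RGB2HSV);V=hsv[...,2]
m=(V<90)&(P[...,2]>.155)&(P[...,2]<.195)&(np.hypot(P[...,0]-.516,P[...,1]+.3)<.08)
q=P[m];print(len(q))
if len(q)>20: 
    r=cv2.minAreaRect((q[:,:2]*1000).astype(np.float32));print(r,q.mean(0),q[:,2].max());print(np.arctan2(*np.linalg.svd(q[:,:2]-q[:,:2].mean(0),full_matrices=False)[2][0][::-1]))
go(.516,-.300,.26,1.404)
E
python3 k.py
```

```text
3752
((518.660888671875, -293.3879089355469), (122.74256896972656, 19.86252212524414), 79.9062728881836) [ 0.51780299 -0.29748324  0.17884982] 0.18293202510202428
-1.7417978490734267
shift [0.1 0.7 0.7] spin -0.0029038672997914183 t 2.85 pos [ 0.5153 -0.3     0.2607] rpy [3.141 0.    1.401] F [ 0.9  0.2 -0.3]
```

View pics/w1.png

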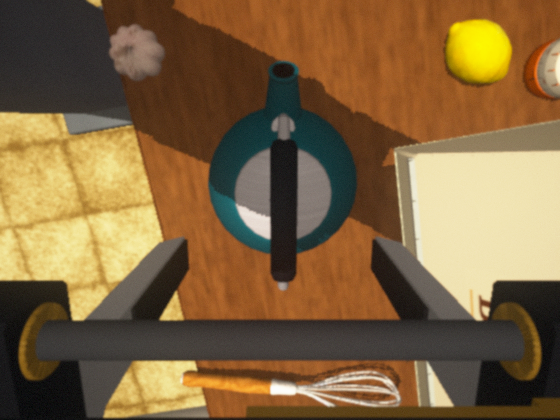

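The wrist view shows the handle bar at (284,210), upright and midway between the fingers, with the spout at the top at (284,72). Going down now.

>>> apply_moves(plan=[1,1.5,12,0,1,0,15,0,0,0,15,0,0,0,15,0,0,0,15,0,0,0,13,0,0,0,10,0,0,0,8,0,0,0,4.5,0,0,0,0,0,0,0,0,0])

```text
time_s: 3.95
ee_pos: [0.5174, -0.2985, 0.1534]
eef_rot: [3.141, 0.0, 1.404]
force: [-0.2, -0.8, -0.9]
grip_width: 0.0941
grip_force: 0.0
```

>>> apply_moves(plan=[0,0,0,0,0,0,0,0,0,0,0,0,0,0,0,0,0,0,0,0,0,0,0,0,0,0,0,0,0,0,0,0,0,0,0,0,0,0,0,0], hand=-1, squeeze=50)

```text
time_s: 4.95
ee_pos: [0.5174, -0.2984, 0.153]
eef_rot: [3.141, 0.0, 1.404]
force: [-0.3, -0.5, -6.4]
grip_width: 0.0197
grip_force: 50.0
```

>>> apply_moves(plan=[0,0,-3,0,0,0,-6,0,0,0,-9,0,0,0,-12,0,0,0,-14,0,0,0,-15,0,0,0,-15,0,0,0,-15,0,0,0,-14,0,0,0,-12,0,0,0,-10,0,0,0,-8,0,0,0,-5,0,0,0,-2,0,0,0,0,0,0,0,0,0])

```text
time_s: 6.55
ee_pos: [0.5172, -0.2983, 0.2925]
eef_rot: [-3.141, -0.0, 1.404]
force: [-0.1, 0.2, -6.5]
grip_width: 0.0194
grip_force: 50.0
```

```bash
cat > rel.py <<'E'
from h import *
import sys
from scipy.spatial.transform import Rotation as Ro
o=monitor.get_obs();r=Ro.from_euler("xyz",o["eef_rot"])
for n in("wrist","scene","top"):
    c=camera(n);P=cloud(c);hsv=cv2.cvtColor(c["image"],cv2.COLOR_RGB2HSV)
    if len(sys.argv)>1 and n==sys.argv[1]: save(c,sys.argv[2])
    H,S,V=[hsv[...,i].astype(int) for i in range(3)]
    T=r.inv().apply((P-o["ee_pos"]).reshape(-1,3)).reshape(P.shape)  # tool frame
    tz=T[...,2];bz=.153-tz  # height above nominal kettle underside
    m=(H>80)&(H<105)&(S>90)&(np.hypot(T[...,0],T[...,1])<.13)
    b=T[m&(bz>.02)&(bz<.06)];
    if len(b)>30:
        A=np.c_[2*b[:,:2],np.ones(len(b))];s=np.linalg.lstsq(A,(b[:,:2]**2).sum(1),rcond=None)[0]
        print(n,"body centre tool xy mm",(s[:2]*1000).round(1),"rad",np.sqrt(s[2]+s[:2]@s[:2]).round(4),len(b))
    ms=m&(bz>.095)&(bz<.125)&(np.hypot(T[...,0],T[...,1])>.088)&(np.hypot(T[...,0],T[...,1])<.125)
    if ms.sum()>5: q=T[ms];print(n,"spout",(q.mean(0)*1000).round(1),(q.max(0)*1000).round(1),len(q))
    m=(S<60)&(V>90)&(abs(bz-.112)<.016)&(np.hypot(T[...,0],T[...,1])<.06)   # lid
    if m.sum()>20:
        r2=cv2.minEnclosingCircle((T[m][:,:2]*1000).astype(np.float32));print(n,"lid",r2,m.sum(),np.linalg.lstsq(np.c_[T[m][:,:2],np.ones(m.sum())],bz[m],rcond=None)[0].round(3))
go(.498,.202,.293,1.480)
E
python3 rel.py wrist w2
```

```text
wrist body centre tool xy mm [ 3.7 -0.5] rad 0.0711 171
wrist spout [95.7 -0.5 43.7] [112.1  12.8  56.8] 1124
wrist lid ((7.817904949188232, -0.8023605346679688), 52.363407135009766) 6171 [-0.049  0.003  0.114]
scene body centre tool xy mm [-1.1 -0. ] rad 0.0769 393
scene spout [102.3  -3.6  47. ] [117.9   8.5  57. ] 33
scene lid ((9.3593168258667, -4.63425874710083), 49.900943756103516) 155 [-0.092  0.061  0.116]
top body centre tool xy mm [ 67.1 -14. ] rad 0.0099 34
top spout [97.3 -3.2 45.7] [108.9  14.2  57.8] 45
shift [ 4.902e+02 -1.021e+02 -2.000e-01] spin -0.07620326018746937 t 6.7 pos [ 0.5172 -0.2983  0.2926] rpy [-3.141 -0.     1.404] F [-0.8  0.4 -6.3]
```

View pics/w2.png

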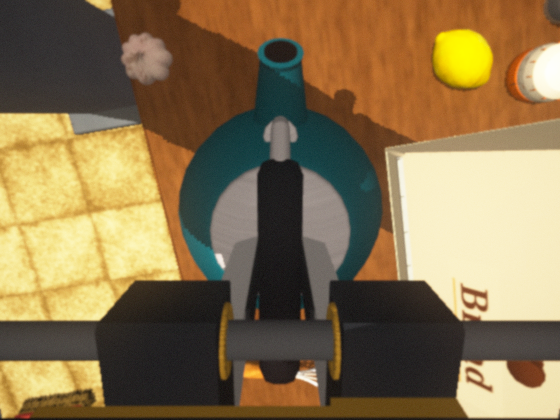

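The wrist view shows the kettle hanging straight, with the spout at (280,50) in line with the bar. Carrying it across now.

>>> apply_moves(plan=[3,-0.6,0,0,6,-1.2,0,0,10,-2.1,0,0,14,-2.9,0,0,17,-3.5,0,0,20,-4.2,0,0,20,-4.2,0,0,20,-4.2,0,0,20,-4.2,0,0,20,-4.2,0,0,20,-4.2,0,0,20,-4.2,0,0,20,-4.2,0,0,20,-4.2,0,0,20,-4.2,0,0,20,-4.2,0,0,20,-4.2,0,0,20,-4.2,0,0,20,-4.2,0,0,20,-4.2,0,0])

```text
time_s: 8.7
ee_pos: [0.5023, 0.0609, 0.2932]
eef_rot: [3.141, -0.0, 1.405]
force: [0.2, -0.4, -6.4]
grip_width: 0.0196
grip_force: 50.0
```

>>> apply_moves(plan=[20,-4.2,0,0,20,-4.2,0,0,20,-4.2,0,0,18,-3.7,0,0,16,-3.3,0,0,14,-2.9,0,0,11,-2.3,0,0,8,-1.7,0,0,6,-1.2,0,0,4,-0.8,0,0,2,-0.4,0,0,1,0,0,0,0,0,0,-0.015,0,0,0,-0.02,0,0,0,-0.02,0,0,0,-0.015,0,0,0,-0.006,0,0,0,0,0,0,0,0])

```text
time_s: 10.6
ee_pos: [0.4979, 0.2018, 0.2929]
eef_rot: [-3.142, 0.0, 1.48]
force: [-0.2, -0.4, -5.0]
grip_width: 0.0194
grip_force: 50.0
```

```bash
python3 rel.py
```

```text
wrist spout [95.6 -1.1 43.4] [112.4  12.   55.8] 944
wrist lid ((7.44912576675415, -1.0385231971740723), 52.39165496826172) 6247 [-0.053  0.005  0.114]
scene body centre tool xy mm [-2.5  1. ] rad 0.0785 641
scene spout [101.8  -4.8  46.7] [111.6  10.2  57.1] 59
scene lid ((8.156867980957031, -5.805091381072998), 51.443145751953125) 352 [-0.113  0.108  0.118]
top body centre tool xy mm [ 0.1 -8.4] rad 0.0693 88
top spout [94.8 -3.  44. ] [107.9  11.3  56.8] 38
shift [ 0.2  0.1 -0. ] spin -0.00029055437475999923 t 10.75 pos [0.4979 0.2018 0.293 ] rpy [ 3.142 -0.     1.48 ] F [ 0.1  0.3 -6.7]
```

>>> apply_moves(plan=[0,0,3,0,0,0,6,0,0,0,8,0,0,0,9,0,0,0,9,0,0,0,9,0,0,0,9,0,0,0,7,0,0,0,5,0,0,0,4,0,0,0,2,0,0,0,2,0,0,0,1,0,0,0,1,0,0,0,1,0,0,0,0,0,0,0,0,0])

```text
time_s: 12.45
ee_pos: [0.4979, 0.2018, 0.217]
eef_rot: [3.142, -0.0, 1.48]
force: [0.5, -0.6, -5.9]
grip_width: 0.0194
grip_force: 50.0
```

```bash
python3 - <<'E'
from h import *
o=monitor.get_obs();print(o["force"],o["moment"])
E
python3 rel.py
```

```text
[ 0.49769932 -0.60733859 -5.94909154] [ 0.00055037 -0.06040781  0.01202584]
wrist spout [95.6 -0.7 43.3] [112.1  12.   54.6] 905
wrist lid ((8.4915771484375, -1.5407711267471313), 51.807186126708984) 6166 [-0.054  0.009  0.114]
scene body centre tool xy mm [-2.7  0.8] rad 0.0785 579
scene spout [100.8  -3.9  46.8] [112.6  12.3  58. ] 65
scene lid ((6.070127487182617, -9.654850959777832), 54.55367660522461) 361 [-0.113  0.093  0.117]
top body centre tool xy mm [-1.  -6.7] rad 0.0711 76
top spout [95.7 -2.6 44.4] [107.9  12.1  56.7] 34
shift [  0.2   0.  -76. ] spin -0.00015956116290039013 t 12.6 pos [0.4979 0.2018 0.217 ] rpy [ 3.142 -0.     1.48 ] F [ 0.6 -0.2 -6.5]
```

>>> apply_moves(plan=[0,0,0.7,0,0,0,0.7,0,0,0,0.6,0,0,0,0,0,0,0,0,0])

```text
time_s: 13.1
ee_pos: [0.4979, 0.2018, 0.2149]
eef_rot: [-3.142, -0.0, 1.48]
force: [-0.1, -0.0, -6.1]
grip_width: 0.0194
grip_force: 50.0
```

>>> apply_moves(plan=[0,0,0.5,0,0,0,0.5,0,0,0,0,0,0,0,0,0])

```text
time_s: 13.5
ee_pos: [0.4979, 0.2018, 0.2139]
eef_rot: [-3.142, 0.0, 1.48]
force: [-0.2, 0.1, -6.2]
grip_width: 0.0198
grip_force: 50.0
```

>>> apply_moves(plan=[0,0,0.5,0,0,0,0.5,0,0,0,0,0,0,0,0,0])

```text
time_s: 13.9
ee_pos: [0.4984, 0.2018, 0.2138]
eef_rot: [3.14, -0.001, 1.48]
force: [1.9, -1.6, 5.7]
grip_width: 0.0192
grip_force: 50.0
```

>>> apply_moves(plan=[0,0,0.5,0,0,0,0.5,0,0,0,0,0,0,0,0,0])

```text
time_s: 14.3
ee_pos: [0.4986, 0.2018, 0.2137]
eef_rot: [3.139, -0.001, 1.48]
force: [-0.2, -2.8, 13.6]
grip_width: 0.02
grip_force: 50.0
```

Contact made. I'll back off 1 mm and then release.

>>> apply_moves(plan=[0,0,-0.7,0,0,0,-0.3,0,0,0,0,0,0,0,0,0])

```text
time_s: 14.7
ee_pos: [0.4984, 0.2018, 0.2138]
eef_rot: [3.14, -0.001, 1.48]
force: [2.3, -1.6, 5.7]
grip_width: 0.0196
grip_force: 50.0
```

>>> apply_moves(plan=[0,0,0,0,0,0,0,0,0,0,0,0,0,0,0,0,0,0,0,0,0,0,0,0], hand=-0.3)

```text
time_s: 15.3
ee_pos: [0.4979, 0.2018, 0.2129]
eef_rot: [-3.141, 0.0, 1.48]
force: [0.5, 0.0, 0.2]
grip_width: 0.0328
grip_force: 0.0
```

>>> apply_moves(plan=[0,0,-5,0,0,0,-10,0,0,0,-15,0,0,0,-20,0,0,0,-25,0,0,0,-25,0,0,0,-20,0,0,0,-10,0,0,0,-5,0,0,0,0,0], hand=0)

```text
time_s: 16.3
ee_pos: [0.4979, 0.2018, 0.348]
eef_rot: [3.141, -0.0, 1.48]
force: [-0.7, 0.6, -1.5]
grip_width: 0.0472
grip_force: 0.0
```

```bash
cat > pl.py <<'E'
from h import *
import sys
for n in("top","scene","wrist"):
    c=camera(n);P=cloud(c);hsv=cv2.cvtColor(c["image"],cv2.COLOR_RGB2HSV)
    if len(sys.argv)>1 and n==sys.argv[1]: save(c,sys.argv[2])
    H,S,V=[hsv[...,i].astype(int) for i in range(3)]
    q0=np.hypot(P[...,0]-.498,P[...,1]-.202)
    m=(H>80)&(H<105)&(S>90)&(q0<.14)&(P[...,2]>.08)&(P[...,2]<.12)
    b=P[m]
    if len(b)>30:
        s=np.linalg.lstsq(np.c_[2*b[:,:2],np.ones(len(b))],(b[:,:2]**2).sum(1),rcond=None)[0];print(n,"body",s[:2].round(4),np.sqrt(s[2]+s[:2]@s[:2]).round(4),len(b))
    m=(V<90)&(P[...,2]>.215)&(P[...,2]<.25)&(q0<.06)
    if m.sum()>20: print(n,"bar",P[m].mean(0),P[m].max(0)[2],cv2.minAreaRect((P[m][:,:2]*1000).astype(np.float32)))
    m=(H>80)&(H<105)&(S>90)&(q0>.09)&(q0<.13)&(P[...,2]>.15)
    if m.sum()>5: print(n,"spout",P[m].mean(0))
go(.4672,-.0014,.18,1.48-1.047)
E
python3 pl.py wrist w3
```

```text
top body [0.4907 0.2014] 0.0705 81
top bar [0.49731931 0.23524997 0.23900583] 0.24786973890382252 ((497.9007873535156, 234.64300537109375), (29.778493881225586, 13.430935859680176), 80.18018341064453)
top spout [0.49976667 0.29215407 0.18649658]
scene body [0.4989 0.1989] 0.0786 571
scene bar [0.49366011 0.20448831 0.238837  ] 0.2455989611166954 ((495.6673889160156, 200.33767700195312), (107.0316390991211, 17.437734603881836), 86.39864349365234)
scene spout [0.50370535 0.30336673 0.16569247]
wrist bar [0.49801146 0.20175408 0.24014824] 0.24343883403660802 ((497.65972900390625, 197.8521728515625), (110.35108947753906, 19.145030975341797), 84.38567352294922)
wrist spout [0.50575681 0.29760989 0.17198328]
shift [-205.   -11.8  167.2] spin 1.046784877009255 t 16.45 pos [0.4978 0.2018 0.347 ] rpy [-3.14e+00  1.00e-03  1.48e+00] F [-1.1 -0.9  0.2]
```

View pics/w3.png

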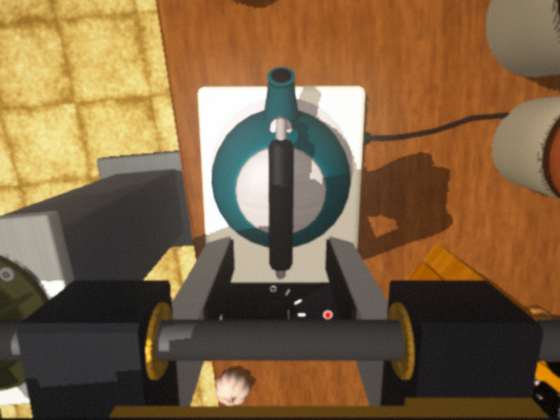

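The kettle is centred across the housing (columns 200–365, bar at 282). The spout at (282,75) points to the left edge, away from the panel. I'll check the y offset against the housing's left edge in the same view, then move over to see the selector.

```bash
python3 - <<'E'
from h import *
ux=np.array([.9959,-.0906]);uy=np.array([.0906,.9959])
for n in("wrist","scene","top"):
    c=camera(n);P=cloud(c);hsv=cv2.cvtColor(c["image"],cv2.COLOR_RGB2HSV);S,V=hsv[...,1],hsv[...,2]
    m=(S<60)&(V>120)&(abs(P[...,2]-.05)<.006)
    a=(P[...,:2]-[.498,.202])@ux;b=(P[...,:2]-[.498,.202])@uy
    m&=(abs(a)<.13)&(b<.16)&(b>-.2)
    L=m&(abs(abs(a)-.05)<.04)
    # per-column-of-a max b
    aa=a[L];bb=b[L];print(n,"left edge b:",[round(float(np.percentile(bb[(aa>t)&(aa<t+.015)],99)),4) for t in(-.08,-.06,-.04,.03,.05,.07) if ((aa>t)&(aa<t+.015)).sum()>5],
      "a range:",[tuple(np.percentile(a[m&(b>t)&(b<t+.02)],[0.5,99.5]).round(4)) for t in(-.06,.0,.06) if (m&(b>t)&(b<t+.02)).sum()>20])
E
```

```text
wrist left edge b: [0.1024, 0.1021, 0.1023, 0.1023, 0.1022, 0.1023] a range: [(np.float64(-0.1022), np.float64(0.1033)), (np.float64(-0.1021), np.float64(0.1038)), (np.float64(-0.1014), np.float64(0.103))]
scene left edge b: [0.1022, 0.103, 0.1048, 0.1037, 0.1072, 0.1041] a range: [(np.float64(-0.1018), np.float64(-0.0578)), (np.float64(-0.1016), np.float64(0.1009)), (np.float64(-0.1022), np.float64(0.1019))]
top left edge b: [0.0972, 0.0978, 0.0984, 0.0994, 0.1004] a range: [(np.float64(-0.1031), np.float64(-0.0756)), (np.float64(-0.101), np.float64(0.1042))]
```

>>> apply_moves(plan=[-10,0,0,0,-20,0,0,0,-30,-2,0,0,-40,-2,0,0,-40,-2,0,0,-40,-2,0,0,-40,-2,0,0,-35,-2,0,0,-25,0,0,0,-15,0,0,0,-5,0,0,0,0,0,0,0])

```text
time_s: 17.8
ee_pos: [0.4585, -0.0963, 0.3479]
eef_rot: [-3.142, -0.0, 1.479]
force: [0.2, 0.3, 0.2]
grip_width: 0.0469
grip_force: 0.0
```

```bash
python3 - <<'E'
from h import *
c=camera("wrist");save(c,"w4");np.savez("w4",**{k:np.array(v) for k,v in c.items()})
go(.4672,-.0014,.18,1.48-1.047)
R=cv2.Rodrigues(c["rvec"])[0]
for p in([.4672,-.0014,.094],[.498,.202,.233]): print(cv2.projectPoints(np.array([p]),c["rvec"],c["tvec"],c["mtx"],c["distortion"])[0].ravel())
E
```

```text
shift [ 9.470e+01 -1.000e-01  1.679e+02] spin 1.0464877105152295 t 17.85 pos [ 0.4586 -0.0957  0.3479] rpy [ 3.142 -0.     1.479] F [-0.2  0.6  0.4]
[280.1361941   90.94707784]
[ 300.13034755 -273.02641608]
```

View pics/w4.png

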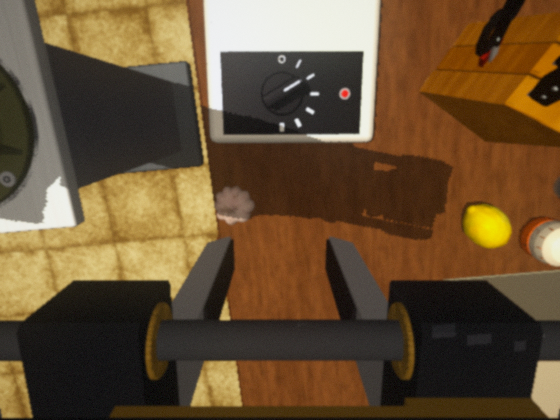

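The pointer sits on the second bar (line from (285,92) to (299,83); bar 2 at (310,76)), so the selector is at setting 2 and needs two clicks. The ring (282,58) and bar 6 (282,128) give the axis.

```bash
python3 - <<'E'
from h import *
P=cloud(dict(np.load("w4.npz")))
f=lambda u,v:np.nanmedian(P[v-1:v+2,u-1:u+2].reshape(-1,3),0)
a,b=f(282,58),f(282,128);print(a,b,(a+b)/2)
q=P[(P[...,2]>.085)&(P[...,2]<.1)&(abs(P[...,0]-.467)<.03)&(abs(P[...,1])<.03)]
print(len(q),q.mean(0),cv2.minAreaRect((q[:,:2]*1000).astype(np.float32)))
E
```

```text
[0.47321988 0.03873071 0.05100185] [ 0.46577475 -0.04330084  0.0513942 ] [ 0.46949731 -0.00228507  0.05119803]
592 [ 0.46914572 -0.00210888  0.09305787] ((469.1166687011719, -1.9382152557373047), (48.30897521972656, 15.028648376464844), 24.950000762939453)
```

>>> apply_moves(plan=[4,0.5,5,0,10,0.5,10,0,14,0.5,15,0,16,0,18,0,16,0,20,0,14,0,20,0,10,0,20,0,6,0,18,0,3,0,12,0,1.5,0,7,0,0,0,3,0,0,0,0,0])

```text
time_s: 19.05
ee_pos: [0.4689, -0.0019, 0.2]
eef_rot: [3.141, -0.0, 1.48]
force: [-0.6, 0.2, -0.7]
grip_width: 0.0471
grip_force: 0.0
```

>>> apply_moves(plan=[0,0,0,0.06,0,0,0,0.11,0,0,0,0.12,0,0,0,0.12,0,0,0,0.12,0,0,0,0.12,0,0,0,0.12,0,0,0,0.12,0,0,0,0.1,0,0,0,0.055,0,0,0,0,0,0,0,0])

```text
time_s: 20.25
ee_pos: [0.469, -0.002, 0.2004]
eef_rot: [3.141, -0.001, 0.436]
force: [-1.4, 0.2, 0.3]
grip_width: 0.0473
grip_force: 0.0
```

```bash
python3 - <<'E'
from h import *
go(.4688,-.002,.064,.434)
E
```

```text
shift [-2.000e-01 -1.000e-01  1.364e+02] spin 0.0023482191355312376 t 20.25 pos [ 0.469  -0.002   0.2004] rpy [ 3.141e+00 -1.000e-03  4.360e-01] F [-1.4  0.2  0.3]
```

>>> apply_moves(plan=[0,0,8,0,0,0,14,0,0,0,16,0,0,0,16,0,0,0,16,0,0,0,16,0,0,0,15,0,0,0,13,0,0,0,10,0,0,0,7,0,0,0,4,0,0,0,0,0,0,0,0,0])

```text
time_s: 21.55
ee_pos: [0.469, -0.0019, 0.0653]
eef_rot: [3.141, -0.0, 0.435]
force: [-0.4, 0.7, 0.2]
grip_width: 0.0469
grip_force: 0.0
```

>>> apply_moves(plan=[0,0,0,0,0,0,0,0,0,0,0,0,0,0,0,0,0,0,0,0,0,0,0,0,0,0,0,0,0,0,0,0], hand=-1, squeeze=25)

```text
time_s: 22.35
ee_pos: [0.4691, -0.0024, 0.0651]
eef_rot: [3.14, -0.0, 0.435]
force: [1.9, -4.0, -0.3]
grip_width: 0.0147
grip_force: 25.0
```

>>> apply_moves(plan=[0,0,0,0.04,0,0,0,0.07,0,0,0,0.07,0,0,0,0.07,0,0,0,0.07,0,0,0,0.07,0,0,0,0.07,0,0,0,0.07,0,0,0,0.07,0,0,0,0.07,0,0,0,0.07,0,0,0,0.07,0,0,0,0.07,0,0,0,0.07,0,0,0,0.06,0,0,0,0.038,0,0,0,0,0,0,0,0,0,0,0,0], squeeze=35)

```text
time_s: 24.25
ee_pos: [0.4692, -0.0019, 0.0651]
eef_rot: [-3.141, -0.001, -0.612]
force: [4.1, -1.2, -0.4]
grip_width: 0.015
grip_force: 35.0
```

```bash
python3 - <<'E'
from h import *
o=monitor.get_obs();print(o["moment"],o["eef_rot"],1.48-o["eef_rot"][2])
E
```

```text
[-0.10947655 -0.80915993  0.0031371 ] [-3.14113576e+00 -8.51024247e-04 -6.12299765e-01] 2.0922997647919193
```

Turned to 2.09 rad with almost no moment about z, so it should be resting in the click. I'll release, rise and look.

>>> apply_moves(plan=[0,0,0,0,0,0,0,0,0,0,0,0,0,0,0,0,0,0,0,0,0,0,0,0], hand=0)

```text
time_s: 24.85
ee_pos: [0.4687, -0.0018, 0.0649]
eef_rot: [3.142, 0.0, -0.613]
force: [-0.8, 0.0, -0.7]
grip_width: 0.0468
grip_force: 0.0
```

>>> apply_moves(plan=[0,0,-5,0,0,0,-10,0,0,0,-20,0,0,0,-30,0,0,0,-40,0,0,0,-40,0,0,0,-40,0,0,0,-40,0,0,0,-30,0,0,0,-20,0,0,0,-10,0,0,0,0,0])

```text
time_s: 26.05
ee_pos: [0.4688, -0.0019, 0.3511]
eef_rot: [-3.141, -0.002, -0.613]
force: [0.7, -0.2, 0.0]
grip_width: 0.0471
grip_force: 0.0
```

>>> apply_moves(plan=[0,-10,0,-0.1,0,-20,0,-0.12,0,-30,0,-0.12,0,-30,0,-0.12,0,-20,0,-0.12,0,-10,0,-0.12,0,0,0,-0.12,0,0,0,-0.12,0,0,0,-0.06,0,0,0,0,0,0,0,0])

```text
time_s: 27.15
ee_pos: [0.5072, 0.11, 0.3491]
eef_rot: [-3.141, 0.001, 0.385]
force: [-0.6, -0.6, 0.5]
grip_width: 0.0471
grip_force: 0.0
```

```bash
python3 pl.py top t5; python3 - <<'E'
from h import *
c=camera("scene");t=camera("top");w=camera("wrist")
I=lambda c,r,k,s:cv2.resize(c["image"][r[0]:r[1],k[0]:k[1]],s,interpolation=cv2.INTER_CUBIC)
o=np.zeros((600,800,3),np.uint8)
o[:300,:400]=I(w,(0,420),(0,560),(400,300));o[:300,400:]=I(t,(150,260),(200,347),(400,300))
o[300:,:400]=I(c,(130,300),(180,407),(400,300));o[300:,400:]=I(c,(185,235),(260,327),(400,300))
cv2.imwrite("pics/f.png",o[...,::-1])
P=cloud(w)
q=P[(P[...,2]>.085)&(P[...,2]<.1)&(abs(P[...,0]-.467)<.03)&(abs(P[...,1])<.03)]
if len(q)>30:print(len(q),cv2.minAreaRect((q[:,:2]*1000).astype(np.float32)))
P=cloud(c);H=cv2.cvtColor(c["image"],cv2.COLOR_RGB2HSV)
m=(P[...,2]>.015)&(P[...,2]<.07)&(P[...,0]<.43)&(P[...,0]>.34)&(P[...,1]<-.1)&(P[...,1]>-.17);print("garlic",P[m].mean(0))
E
```

```text
top body [0.4967 0.197 ] 0.0778 153
top bar [0.49495792 0.19699016 0.23923395] 0.24778353053246405 ((495.4519348144531, 197.86404418945312), (110.48641204833984, 18.543378829956055), 83.74529266357422)
top spout [0.50126675 0.28210176 0.19808687]
scene body [0.4987 0.1993] 0.0785 573
scene bar [0.49355278 0.20466971 0.23894852] 0.24507440137322298 ((497.2112731933594, 200.04635620117188), (108.75255584716797, 20.58842658996582), 82.76139831542969)
scene spout [0.5031453  0.3004229  0.17065011]
wrist bar [0.49946574 0.19820532 0.23991205] 0.24394458999128849 ((497.9976806640625, 202.59437561035156), (117.79521942138672, 20.39745330810547), 84.48503875732422)
wrist spout [0.50833553 0.29587705 0.17208446]
shift [-79.   88.2 169.7] spin -0.0474848586645491 t 27.3 pos [0.5073 0.1101 0.3497] rpy [-3.141  0.     0.386] F [-0.  -0.3  0.5]
358 ((472.4859313964844, -3.8735198974609375), (14.955345153808594, 40.66877746582031), 53.924598693847656)
garlic [ 0.38567217 -0.13132317  0.03309648]
```

View pics/f.png

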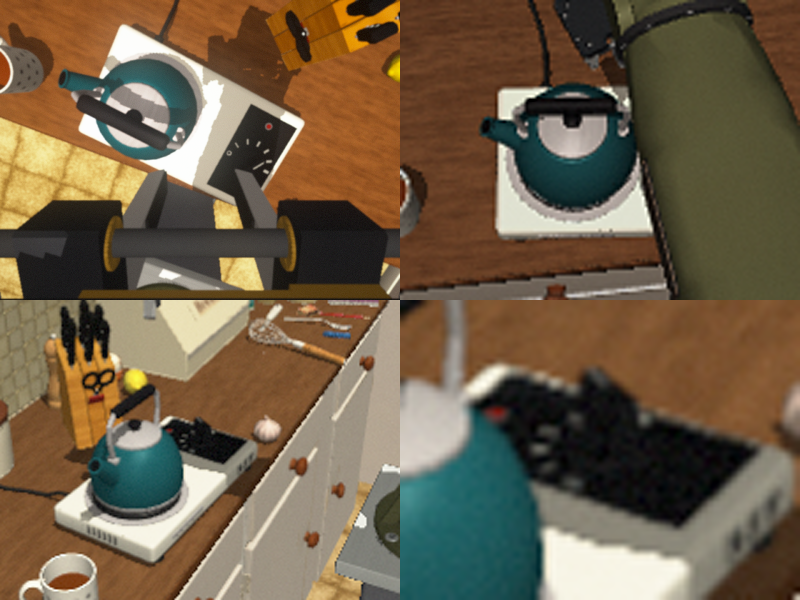

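The selector bar now lies at −36°, which is 2.11 rad, so it is in setting 4. The kettle stands on the plate, about 2–5 mm off centre by the different views, with the spout to the left. The garlic and the other visible items haven't moved, and the arm is clear.

```bash
python3 -c "
from station import ctrl
print(ctrl.hand_in())"
```

```text
the job is handed in; nothing more can be done
None
```

Job handed in at about 27 s of the 64 s limit: the kettle stands on the hotplate's iron plate, about 2–5 mm off centre by the camera views, spout pointing away from the panel, and the selector was then turned from 2 to its fourth setting.

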